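# Lock the tin cradle to the mixing bench with its T-bolt

## Task

In the paint mixing room, fasten the tin cradle to the slotted bed: lift the bar-handled T-bolt out of its wooden stand, drop its head lengthwise into the open stretch of the slot in front of the cradle's forked foot, and slide it along, upright, into the fork until its shank is at or just short of the fork's inner end. Then turn it a quarter turn (either way), so that the bar stands square across the slot, and let go with its flange resting flat on the fork. Leave the round-knobbed pin in its stand.

Things in the scene. Friction and masses are not known exactly. Their poses are not given: they have to be found in the camera images.
- bolt_grip (a point): Steel T-bolt, about 0.3 kg, hanging by its flange in a stand. Point: centre of its flat bar handle, 50 mm long (x), 12 thick (y, pinch here), 50 tall (z up). Below the point: flange 48 across, underside at 31 mm; shank 16 across; head 52 long (x, like the bar) by 18 wide, top at 63, underside at 75 mm. Wooden stand: 54 mm tall, 62 wide, 30 mm groove along the bar; lift the bolt straight up 50 mm to clear.
- home (a point): Where the bolt's axis must stand, level with the fork's top, mid-slot. z up, x along the slot, from its open stretch into the fork, y across. Fixed dark steel fork, 8 mm thick, 32 mm gap, from x=-28 mm (open) to +12 (inner end); tin 86 across, 107 tall at x=+145. Slide and turn with the bar centre 34 to 43 mm above this point (flange over fork, head under lips); seated and locked it is 31 above.
- bed: Fixed aluminium T-slot bed, 400 mm long (x, along the slot), 92 wide, 58 tall; origin under its centre, x same way as the fork point's. Slot mouth 32 mm wide between lips 8 thick; hollow below 72 wide, floor 12 mm above the bench. The mouth passes the bolt's head only lengthwise. The bed's top is 8 mm below the fork's top. Good place to drop the head in: on the slot, 90 mm before the fork point.
- pin_knob (a point): Bystander, to be left alone: steel locating pin hanging in the other, identical wooden stand. It has a round knob 42 mm across and 45 mm tall over a round flange. Point: the knob's centre, 86 mm above the bench.
There are look-alikes about, which are no part of the job. What is shaped like the part that bears bolt_grip but purple or red is not meant.

How it is judged:
On the way, in this order (a step that is already met when the one before it is completed fails the run):
1. the T-bolt's head is in the slot, lengthwise, short of its place in the fork (z of bolt_grip in the frame of home below 0.045 m and y of bolt_grip in the frame of home between -0.015 and 0.015 m and angle between the x axis of bolt_grip and the x axis of home, either way round below 0.35 rad and x of bolt_grip in the frame of home between -0.2 and -0.018 m), for 0.1 s.
2. still lengthwise, the T-bolt is slid home along the slot into the fork (z of bolt_grip in the frame of home below 0.045 m and y of bolt_grip in the frame of home between -0.015 and 0.015 m and angle between the x axis of bolt_grip and the x axis of home, either way round below 0.35 rad and angle between bolt_grip's own z axis and vertical below 0.26 rad and x of bolt_grip in the frame of home between -0.015 and 0.015 m), for 0.1 s.
At the end, for the whole second after the job is handed in: T-bolt at rest within 15 mm of its place along and across the slot, upright within 8 degrees, flange seated on the fork (bar centre 31 mm above the fork top, within 6 mm), bar square across the slot within 15 degrees; round-knobbed pin within 30 mm of its start (x of bolt_grip in the frame of home between -0.015 and 0.015 m and y of bolt_grip in the frame of home between -0.015 and 0.015 m and z of bolt_grip in the frame of home between 0.025 and 0.037 m and angle between the x axis of bolt_grip and the y axis of home, either way round below 0.26 rad and angle between bolt_grip's own z axis and vertical below 0.14 rad and linear speed of bolt below 0.02 m/s and distance of pin_knob from where it was at the start of the episode below 0.03 m); the robot touches nothing.
It fails at once if the round-knobbed pin is taken or knocked away (distance of pin_knob from where it was at the start of the episode above 0.03 m).
It also fails if it takes over 48 s, if anything falls off the work surface, if the arm or the gripper's body presses on something with over 40 N, if the wrist force passes 120 N, or if a joint passes its speed limit or range.

## Robot

A 6-joint arm with a two-finger parallel gripper is mounted at the origin on the work surface. World frame = base frame: x ahead of the robot, y to its left, z up, the work surface at z = 0. Lengths are in m, angles in rad, forces in N, time in s.
With the tool pointing down it reaches from about 0.375 to 0.9 m from the base axis. Payload 3.1 kg.
Tool frame: the origin (TCP) lies at the very end of the fingers, on their centre line; the grasp point (between the pads) lies 19 mm behind it; x points along the fingers, z is the direction in which the jaws open and shut, and the axes are right-handed (so a half turn about x gives the same grasp; the last joint's range is limited). The gripper opens to 85 mm and grips with 20 to 120 N. Pads are 22 mm wide; open, the fingers measure 114 mm over their backs; the gripper's body (76 mm by 85 mm) begins 54 mm behind the grasp point. The pads swing forward as they close: fully open they stand 13 mm farther back than shut.
Start: joints at [-1.486, 0.527, 1.433, -0, 1.181, -0.178], TCP at [0.162, -0.604, 0.231] pointing down, gripper open.
Joint ranges: [-3.08, 3.08], [-0.75, 2.2], [0.22, 2.44], [-1.43, 4.57], [0, 2.65], [-2.85, 2.85]. Speed limits (rad/s): [2.79, 2.79, 3.14, 3.14, 3.14, 3.14].

## Interface

Orientations are given as a unit quaternion [x, y, z, w].
In Python, from station import manip, viewer, job gives the robot as it stands.
- The arm moves only by the tool move_arm, never from a script. Its argument "deltas" is one flat list of numbers, 7 for each row, row after row: the finger opening in mm, from 0 to 85.4, then the shift along the tool's x, y, z in mm, then the turn, a rotation vector about the tool's x, y, z in degrees. In form: [jaw, tx, ty, tz, rx, ry, rz, jaw, tx, ty, tz, rx, ry, rz, ...]. A call has 1 to 10 rows; each row shifts and turns the commanded pose from where the row before left it, along the tool's axes as they then stand; what a row does not reach is not made up. A row lasts 1/10 s, in which the tool goes at most 50 mm and 8.59 degrees, less where a joint would pass 70% of its speed; a pose out of reach is approached as far as the arm can. A call is refused whole if a number of a shift passes 50 or a number of a turn 8.59, either way. A call with a gripper value outside its range is refused whole. The fingers move at their own pace and stop on an object; "force" is the grip in N (left out, the last holds). Time passes only in rows, so rows that do not move let the fingers close. It gives the time, the measured TCP pose, the force and the opening at its end, in the units of the state.
- manip.sense(): the state, without advancing time (a new reading comes with each control period).
- viewer.snapshot(name): name is "scene" or "top" or "wrist"; returns a dict with "image" (400x640x3 uint8, red, green, blue), "depth" (400x640 float32, m along the optical axis (not along the pixel's ray), 0 where there is no reading), "fovy" (degrees; the focal length in pixels is half the picture's height over the tangent of half this angle, whatever the lens; pixels are square), "cx", "cy" (the principal point, pixels), "R" (3x3) and "t" (3): a world point X has camera coordinates R X + t. Camera axes: x right, y down, z forward; pixel columns grow to the right and rows downward; lengths in m; the calibration is good to about 2 mm. A picture is of the moment at which its call begins.
- job.sign_off(): hands the job in, once; it reports no verdict.
The state is a dict: "t": time; "q": joint angles; "qd": joint speeds; "tau": joint torques, N m; "tcp_pos": TCP position; "tool_rot": TCP orientation; "force": force on the tool from outside, world axes, zero at the start; "ft_torque": the same for the moment, N m; "finger_gap": opening from 0.0 (shut) to 1.0 (fully open).
Only numpy, scipy, OpenCV 4.12 (cv2) and the standard library are available. Lean on these libraries where they do the work, as an engineer would, in place of code of your own. Each camera call takes 0.05 s, during which the arm holds its last target.

## Working session

There is one attempt and no reset: what is moved stays moved. The work goes in short steps, Python scripts to look and compute and a tool call to move; the robot and the scene stay as the last step left them, time stands still between calls to the robot, and variables do not carry over. Pictures are saved under pics/ and viewed, and the job is handed in when it is done.

Besides the shell and the picture viewer there is one more tool, called after ">>>" as name(argument=value, ...) on one line, values as JSON. move_arm: Moves the arm, as the interface text tells. Its arguments: {"type":"object","properties":{"deltas":{"type":"array"},"force":{"type":"number"}},"required":["deltas"]}

```bash
ls; mkdir -p pics; python3 - <<'E'
from station import manip, viewer, job
import cv2,pickle
print(manip.sense())
d={}
for n in ["scene","top","wrist"]:
    s=viewer.snapshot(n); d[n]=s
    cv2.imwrite(f"pics/{n}0.png",s["image"][:,:,::-1]); print(n,s["fovy"],s["cx"],s["cy"],s["R"],s["t"])
pickle.dump(d,open("s0.pkl","wb"))
E
```

```text
pics
{'t': 0.0, 'q': array([-1.48650998e+00,  5.28481328e-01,  1.43390059e+00,  4.39158660e-06,
        1.18142195e+00, -1.78506271e-01]), 'qd': array([ 0.00176086,  0.00073647, -0.00080355,  0.00163465, -0.00166358,
        0.00053628]), 'tau': array([ 4.66602705e-04, -4.42347193e+01, -1.78023326e+01, -3.20380814e-04,
        8.36843450e-03,  1.12681371e-05]), 'tcp_pos': array([ 0.16232552, -0.60280457,  0.23032487]), 'tool_rot': array([ 0.43076008,  0.56172362, -0.42960171,  0.56067343]), 'force': array([-0.57323116, -0.5498315 ,  0.37323794]), 'ft_torque': array([-0.01250113,  0.00535628,  0.00652402]), 'finger_gap': 1.001737588487525}
scene 53.51111889845094 319.0654977343077 198.8784984053788 [[ 0.53674973  0.84354689  0.01812121]
 [ 0.45059225 -0.26842196 -0.85142015]
 [-0.71334869  0.46516481 -0.52417111]] [-0.20779697 -0.16224802  1.31300576]
top 57.65038889315849 318.38909279229665 202.20729281058357 [[ 0.02197228 -0.99973156  0.00735021]
 [-0.98709946 -0.02285974 -0.15846795]
 [ 0.15859344 -0.00377349 -0.98733676]] [-0.06950547  0.51729075  0.79948414]
wrist 66.97602774263737 318.6983508629669 201.0429410935696 [[ 2.61227321e-01 -9.65277021e-01 -7.48663254e-04]
 [-9.24664779e-01 -2.50459121e-01  2.86819237e-01]
 [-2.77047528e-01 -7.42327582e-02 -9.57984428e-01]] [-0.62581793 -0.03809158  0.37816748]
```

View pics/scene0.png

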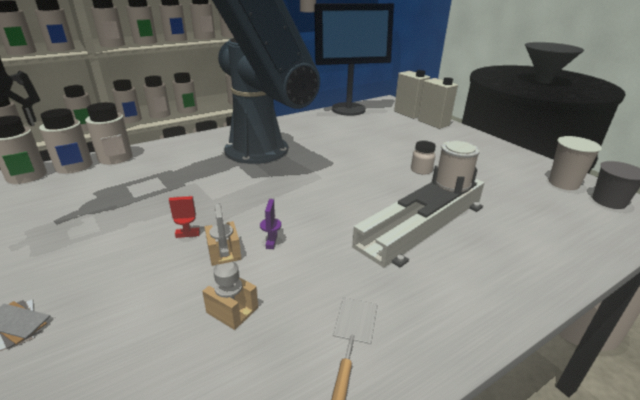

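View pics/top0.png

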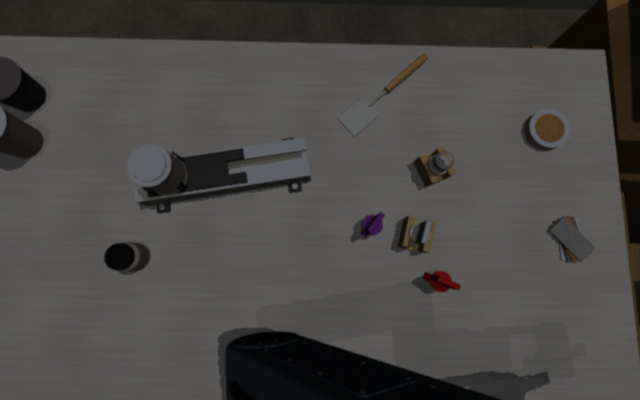

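View pics/wrist0.png

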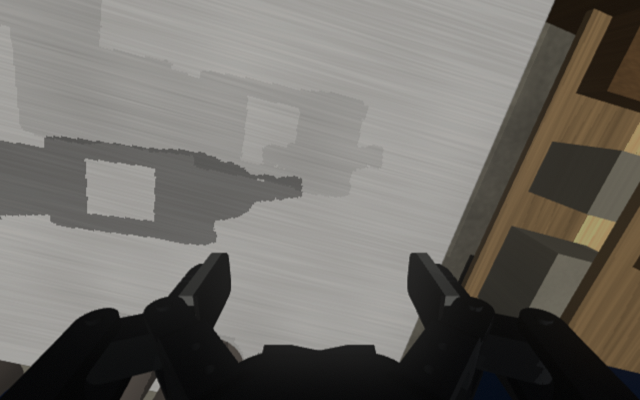

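The scene and top views show the steel bolt in its stand at about (420,235) in top. The pin is at (440,160), the purple and red look-alikes at (372,225) and (441,282), the slot at (270,165) and the fork at about (235,165). I'll zoom in on these.

```bash
cat > h.py <<'E'
import numpy as np,cv2
def f(s): return s["image"].shape[0]/2/np.tan(np.radians(s["fovy"])/2)
def ray(s,u,v):
    d=np.array([(u-s["cx"])/f(s),(v-s["cy"])/f(s),1.]); return -s["R"].T@s["t"], s["R"].T@d
def onz(s,u,v,z):
    o,d=ray(s,u,v); return o+d*(z-o[2])/d[2]
def cloud(s):
    v,u=np.mgrid[:400,:640]; z=s["depth"]
    c=np.stack([(u-s["cx"])/f(s)*z,(v-s["cy"])/f(s)*z,z],-1)
    return (c-s["t"])@s["R"]
def proj(s,X):
    c=np.asarray(X)@s["R"].T+s["t"]; return c[...,:2]/c[...,2:]*f(s)+[s["cx"],s["cy"]]
def crop(s,u0,u1,v0,v1,k,name):
    im=s["image"][v0:v1,u0:u1,::-1]; im=cv2.convertScaleAbs(im,alpha=1.6)
    cv2.imwrite(name,cv2.resize(im,None,fx=k,fy=k,interpolation=cv2.INTER_CUBIC))
E
python3 - <<'E'
import pickle; from h import *
d=pickle.load(open("s0.pkl","rb"))
crop(d["top"],120,320,120,220,4,"pics/topbed.png")
crop(d["top"],350,470,130,300,4*.85,"pics/topbolt.png")
crop(d["scene"],160,300,180,330,4,"pics/scbolt.png")
crop(d["scene"],340,500,130,270,4,"pics/scbed.png")
C=cloud(d["top"])
for u,v in [(420,235),(428,232),(412,232),(443,160),(270,165),(210,165),(250,150),(150,165),(300,250),(424,242)]: print(u,v,C[v,u].round(4))
E
```

```text
420 235 [ 0.4446 -0.2782  0.0888]
428 232 [ 0.4497 -0.2891  0.1101]
412 232 [ 0.4531 -0.2684  0.0607]
443 160 [ 0.6217 -0.3442  0.0582]
270 165 [0.6129 0.0621 0.0101]
210 165 [0.5958 0.1921 0.0627]
250 150 [0.6348 0.1034 0.0584]
150 165 [0.566  0.2797 0.1662]
300 250 [ 0.4093 -0.0167 -0.0007]
424 242 [ 0.4286 -0.2804  0.1092]
```

```bash
python3 - <<'E'
import cv2,numpy as np
a=cv2.imread("pics/topbolt.png");b=cv2.imread("pics/scbolt.png")
print(a.shape,b.shape)
h=600;b=cv2.resize(b,(390,418));a=cv2.resize(a,(408,578))
o=np.zeros((600,800,3),np.uint8);o[:578,:408]=a;o[:418,410:800]=b
cv2.imwrite("pics/both.png",o)
E
```

```text
(578, 408, 3) (600, 560, 3)
```

View pics/both.png

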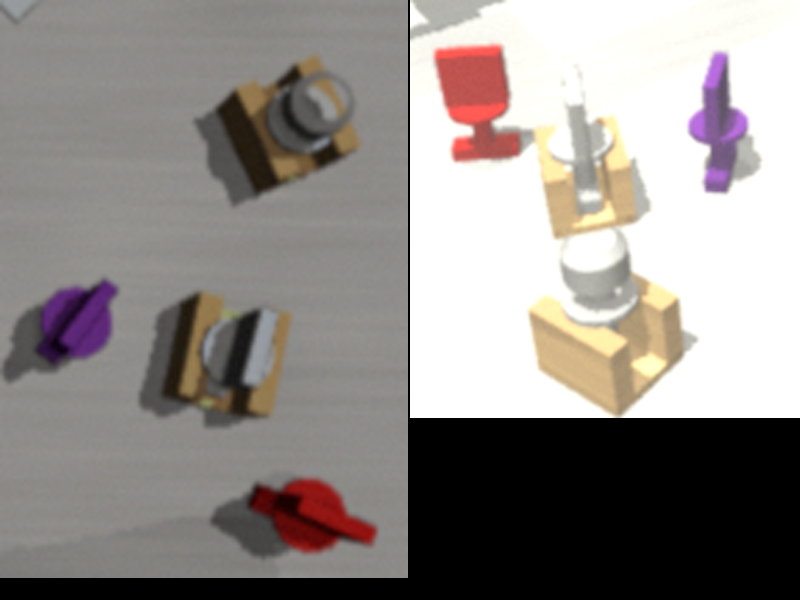

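View pics/topbed.png

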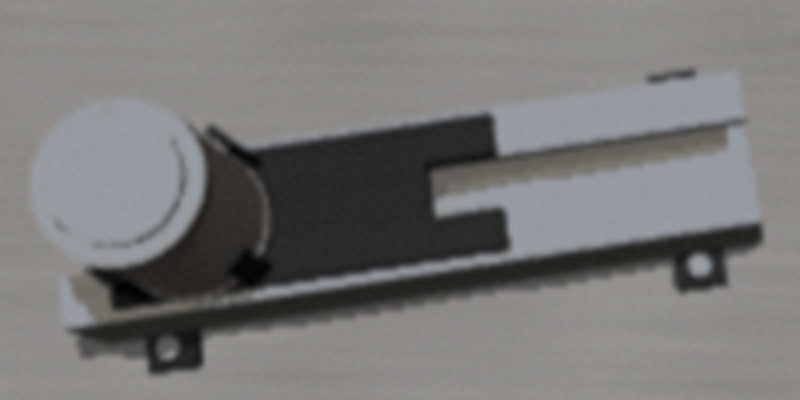

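View pics/scbed.png

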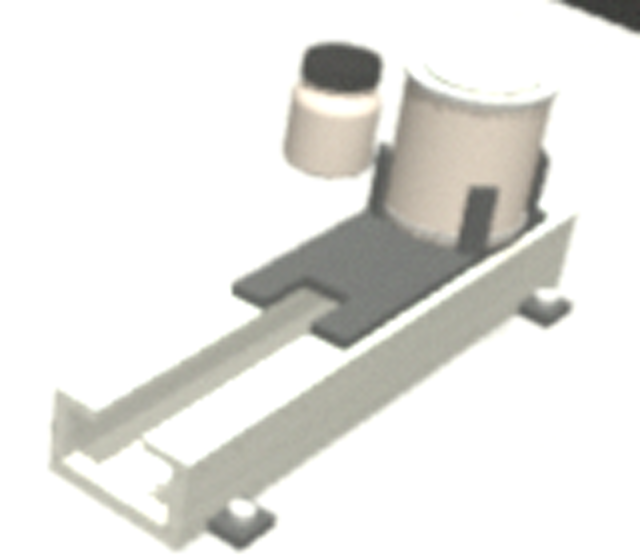

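```bash
python3 - <<'E'
import pickle; from h import *
d=pickle.load(open("s0.pkl","rb"))
s=d["top"]; C=cloud(s)
V,U=np.mgrid[:400,:640]
def reg(u0,u1,v0,v1): return (U>=u0)&(U<u1)&(V>=v0)&(V<v1)
def rect(m,z):
    P=np.array([onz(s,u,v,z)[:2] for v,u in np.argwhere(m)])
    (c,sz,a)=cv2.minAreaRect((P*1000).astype(np.float32)); print("n",len(P),"c",np.round(c,1),"size",np.round(sz,1),"ang",round(a,2),"mean",P.mean(0).round(4),"pca",end=' ')
    w,v=np.linalg.eigh(np.cov(P.T)); print(np.degrees(np.arctan2(v[1,1],v[0,1])).round(2),(np.sqrt(w*12)*1000).round(1))
m=reg(400,440,215,255)&(C[...,2]>0.1); rect(m,0.110)
m=reg(400,440,215,255)&(C[...,2]>0.106); rect(m,0.110)
mw=reg(395,440,210,260)&(abs(C[...,2]-0.054)<.004); rect(mw,0.054)
g=s["image"].astype(int).sum(2)
bed=reg(130,315,130,210)
fk=(reg(190,250,140,190)&(g<200)&(C[...,2]>0.06)&(C[...,2]<.072)); rect(fk,0.066); print(np.median(C[fk][:,2]))
lip=(reg(248,315,130,200)&(abs(C[...,2]-0.058)<.004)); rect(lip,0.058);print(np.median(C[lip][:,2]))
vis=s["image"].copy(); vis[m]=[255,0,0]; vis[mw]=[0,255,0]; vis[fk]=[0,0,255]; vis[lip]=[255,255,0]
t=dict(s); t["image"]=vis; crop(t,190,440,130,260,3.2,"pics/mask.png")
for n,(x,y) in dict(in1=(432,163),in2=(436,215),o1=(493,157),o2=(505,208),oo1=(492,113),oo2=(508,248)).items():
    print(n,onz(s,120+(x+.5)/4-.5,120+(y+.5)/4-.5,.066).round(4))
E
```

```text
n 166 c [ 449.8 -287.9] size [50.4 33.4] ang 1.28 mean [ 0.449  -0.2843] pca 164.19 [17.2 51.7]
n 143 c [ 450.  -290.6] size [31.5 48.5] ang 87.21 mean [ 0.4497 -0.2854] pca 165.28 [16.1 50.6]
n 344 c [ 450.1 -285.3] size [62.8 70.1] ang 77.18 mean [ 0.4486 -0.2816] pca 60.27 [74.8 86.5]
n 1691 c [582.8 174.9] size [ 88.9 128.2] ang 9.98 mean [0.5841 0.1799] pca 102.5 [ 85.5 119.4]
0.06552744599293456
n 1553 c [610.1  41.4] size [ 93.2 143.2] ang 10.15 mean [0.6092 0.0392] pca 106.93 [110.9 139.4]
0.05757863052926694
in1 [0.6067 0.1516 0.066 ]
in2 [0.5764 0.1475 0.066 ]
o1 [0.6111 0.1171 0.066 ]
o2 [0.5814 0.1086 0.066 ]
oo1 [0.6372 0.1191 0.066 ]
oo2 [0.5582 0.1057 0.066 ]
```

View pics/mask.png

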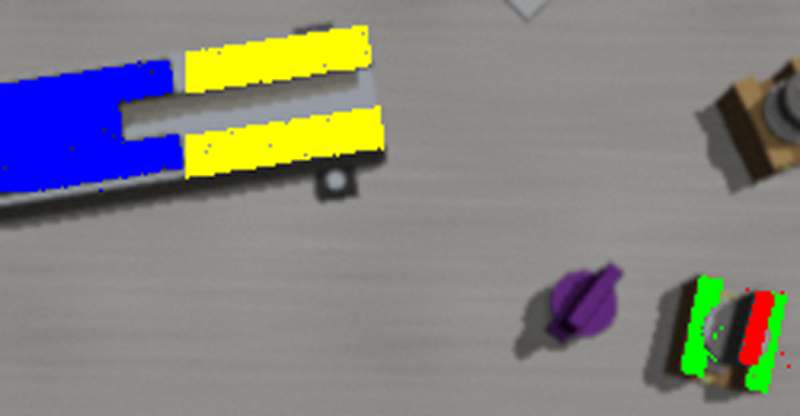

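```bash
python3 - <<'E'
import pickle; from h import *
d=pickle.load(open("s0.pkl","rb"))
s=d["top"]; C=cloud(s)
V,U=np.mgrid[:400,:640]
def reg(u0,u1,v0,v1): return (U>=u0)&(U<u1)&(V>=v0)&(V<v1)
def big(m,k=1):
    n,l,st,_=cv2.connectedComponentsWithStats(m.astype(np.uint8),connectivity=4)
    return [l==i for i in 1+np.argsort(-st[1:,4])[:k]]
def pts(m,z): return np.array([onz(s,u,v,z)[:2] for v,u in np.argwhere(m)])*1000
def rect(m,z,lab):
    P=pts(m,z); c,sz,a=cv2.minAreaRect(P.astype(np.float32)); print(lab,"n",len(P),np.round(c,1),np.round(sz,1),round(a,2),"mean",P.mean(0).round(1))
    return P
bar=big(reg(400,440,215,255)&(C[...,2]>0.104))[0]; P=rect(bar,.110,"bar")
w,v=np.linalg.eigh(np.cov(P.T));print(np.degrees(np.arctan2(v[1,1],v[0,1])))
for w in big(reg(395,440,210,260)&(abs(C[...,2]-0.054)<.003),2): rect(w,.054,"stand")
mm=sum(big(reg(395,440,210,260)&(abs(C[...,2]-0.054)<.003),2))>0; rect(mm,.054,"standall")
L=big(reg(248,315,130,200)&(abs(C[...,2]-0.058)<.003),2)
for l in L: rect(l,.058,"lip")
rect((L[0]|L[1]),.058,"lips")
# sub-pixel-ish edges via gray level along fork
g=cv2.cvtColor(s["image"],cv2.COLOR_RGB2GRAY).astype(np.float32)
# profile sampling in world, z=.066, along fork axis & across
th=np.radians(100.); ex=np.array([np.cos(th),np.sin(th)]); ey=np.array([-ex[1],ex[0]])
o=np.array([.5925,.1380])
def prof(z,a,b):
    X=np.array([[*(o+ex*x/1000+ey*y/1000),z] for x,y in zip(a,b)]); p=proj(s,X).astype(np.float32)
    return cv2.remap(g,p[:,0][None],p[:,1][None],cv2.INTER_LINEAR)[0]
xs=np.arange(-45,25,2.); print("along",list(zip(xs.astype(int),prof(.066,xs,xs*0).astype(int))))
for y0 in(-28,28): print("prong",y0,list(zip(xs[:20].astype(int),prof(.066,xs,xs*0+y0).astype(int))))
ys=np.arange(-60,61,2.)
print("across fork",list(zip(ys.astype(int),prof(.066,ys*0-8,ys).astype(int))))
E
```

```text
bar n 149 [ 449.5 -284.7] [13.2 50.4] 74.07 mean [ 449.5 -284.6]
163.44066189485707
stand n 191 [ 455.1 -263.4] [17.  70.1] 77.09 mean [ 455.  -262.3]
stand n 135 [ 444.9 -308.1] [16.1 70. ] 77.18 mean [ 439.6 -309.6]
standall n 326 [ 450.1 -285.5] [62.4 70.1] 77.18 mean [ 448.6 -281.9]
lip n 775 [579.7  36. ] [ 30.9 143.3] 10.39 mean [579.8  35.7]
lip n 714 [641.1  43. ] [ 31.4 135.2] 10.39 mean [641.3  43. ]
lips n 1489 [610.2  41.5] [ 92.8 143.3] 10.39 mean [609.3  39.2]
along [(np.int64(-45), np.int64(77)), (np.int64(-43), np.int64(74)), (np.int64(-41), np.int64(73)), (np.int64(-39), np.int64(72)), (np.int64(-37), np.int64(73)), (np.int64(-35), np.int64(75)), (np.int64(-33), np.int64(77)), (np.int64(-31), np.int64(76)), (np.int64(-29), np.int64(73)), (np.int64(-27), np.int64(71)), (np.int64(-25), np.int64(73)), (np.int64(-23), np.int64(74)), (np.int64(-21), np.int64(74)), (np.int64(-19), np.int64(73)), (np.int64(-17), np.int64(71)), (np.int64(-15), np.int64(71)), (np.int64(-13), np.int64(71)), (np.int64(-11), np.int64(72)), (np.int64(-9), np.int64(72)), (np.int64(-7), np.int64(71
[... 2869 characters left out ...]
nt64(76)), (np.int64(16), np.int64(47)), (np.int64(18), np.int64(30)), (np.int64(20), np.int64(25)), (np.int64(22), np.int64(26)), (np.int64(24), np.int64(26)), (np.int64(26), np.int64(26)), (np.int64(28), np.int64(26)), (np.int64(30), np.int64(26)), (np.int64(32), np.int64(27)), (np.int64(34), np.int64(26)), (np.int64(36), np.int64(26)), (np.int64(38), np.int64(31)), (np.int64(40), np.int64(51)), (np.int64(42), np.int64(80)), (np.int64(44), np.int64(84)), (np.int64(46), np.int64(66)), (np.int64(48), np.int64(43)), (np.int64(50), np.int64(26)), (np.int64(52), np.int64(21)), (np.int64(54), np.int64(22)), (np.int64(56), np.int64(22)), (np.int64(58), np.int64(31)), (np.int64(60), np.int64(43))]
```

```bash
python3 - <<'E'
from station import manip; import numpy as np
from scipy.spatial.transform import Rotation as R
s=manip.sense(); M=R.from_quat(s["tool_rot"]).as_matrix(); print(M.round(3))
print("yaw z",np.degrees(np.arctan2(M[1,2],M[0,2])),"y",np.degrees(np.arctan2(M[1,1],M[0,1])),np.degrees(s["q"]))
E
```

```text
[[-0.     0.966  0.26 ]
 [ 0.002  0.26  -0.966]
 [-1.     0.    -0.002]]
yaw z -74.94073959600608 y 15.05923635708942 [-8.51690478e+01  3.02680806e+01  8.21398819e+01 -3.32478750e-03
  6.76895125e+01 -1.02270314e+01]
```

```bash
cat > plan.py <<'E'
import sys,numpy as np
from scipy.spatial.transform import Rotation as R
from station import manip
# usage: x y z(mm, TCP) yaw_z(deg) n jaw
def go(x,y,z,yaw,n,jaw,dec=0):
    s=manip.sense(); p=s["tcp_pos"]*1000; r=R.from_quat(s["tool_rot"])
    T=np.array([x,y,z],float); c,sn=np.cos(np.radians(yaw)),np.sin(np.radians(yaw))
    zt=np.array([c,sn,0]);xt=np.array([0,0,-1.]);Rt=R.from_matrix(np.c_[xt,np.cross(zt,xt),zt])
    rv=(r.inv()*Rt).as_rotvec(degrees=True); print("t",s["t"],"tcp",p.round(1),"rotvec",rv.round(2))
    out=[]
    for i in range(n):
        d=r.inv().apply((T-p)/(n-i)).round(dec); w=((r.inv()*Rt).as_rotvec(degrees=True)/(n-i)).round(1)
        p=p+r.apply(d); r=r*R.from_rotvec(w,degrees=True); out+= [jaw,*d,*w]
    print([float(f"{v:g}") if v%1 else int(v) for v in out],"end",p.round(1))
a=[float(v) for v in sys.argv[1:]]; go(*a[:4],int(a[4]),a[5],int(a[6]) if len(a)>6 else 0)
E
python3 plan.py 449.8 -285 170 -105 10 85
```

```text
t 0.15 tcp [ 162.3 -603.   230.5] rotvec [ 3.006e+01 -1.000e-01  1.000e-02]
[85, 6, 36, -23, 3, 0, 0, 85, 6, 35, -25, 3, 0, 0, 85, 6, 33, -27, 3, 0, 0, 85, 6, 32, -29, 3, 0, 0, 85, 6, 30, -30, 3, 0, 0, 85, 6, 29, -32, 3, 0, 0, 85, 6, 27, -33, 3, 0, 0, 85, 6, 25, -35, 3, 0, 0, 85, 7, 24, -36, 3, 0, 0, 85, 6, 22, -37, 3.1, -0.1, 0] end [ 450.2 -284.6  170. ]
```

>>> move_arm(deltas=[60,6,36,-23,3,0,0,60,6,35,-25,3,0,0,60,6,33,-27,3,0,0,60,6,32,-29,3,0,0,60,6,30,-30,3,0,0,60,6,29,-32,3,0,0,60,6,27,-33,3,0,0,60,6,25,-35,3,0,0,60,7,24,-36,3,0,0,60,6,22,-37,3,0,0])

```text
t: 1.15
tcp_pos: [0.4511, -0.2837, 0.1699]
tool_rot: [-0.561, -0.43, 0.561, -0.43]
force: [0.3, 0.2, 1.0]
finger_gap: 0.704
```

```bash
python3 plan.py 449.8 -285 70 -105 8 60; python3 - <<'E'
from station import viewer; import cv2,pickle
s=viewer.snapshot("wrist"); pickle.dump(s,open("w1.pkl","wb")); cv2.imwrite("pics/w1.png",s["image"][:,:,::-1])
E
```

```text
t 1.15 tcp [ 451.1 -283.7  169.9] rotvec [-0.07 -0.01  0.02]
[60, 12, 0, 0, 0, 0, 0, 60, 13, 0, 0, 0, 0, 0, 60, 12, 0, 0, 0, 0, 0, 60, 13, 0, 0, 0, 0, 0, 60, 12, 0, 0, 0, 0, 0, 60, 13, 0, 1, 0, 0, 0, 60, 12, 0, 0, 0, 0, 0, 60, 13, -1, 1, -0.1, 0, 0] end [ 449.6 -285.4   69.9]
```

View pics/w1.png

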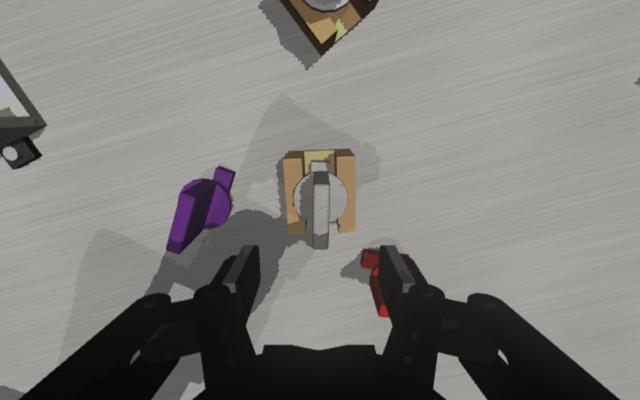

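```bash
python3 - <<'E'
import pickle; from h import *
s=pickle.load(open("w1.pkl","rb")); C=cloud(s)
V,U=np.mgrid[:400,:640]
m=(C[...,2]>.105)&(C[...,2]<.116)&(U>280)&(U<360)&(V>140)&(V<255)
n,l,st,_=cv2.connectedComponentsWithStats(m.astype(np.uint8)); m=l==1+np.argmax(st[1:,4])
P=np.array([onz(s,u,v,.110)[:2] for v,u in np.argwhere(m)])*1000
print(len(P),cv2.minAreaRect(P.astype(np.float32)),P.mean(0),np.median(C[m],0))
m=(C[...,2]>.08)&(C[...,2]<.16)&(U>360)&(U<385)&(V>245)&(V<320); print(C[m].max(0) if m.any() else 0)
E
```

```text
1102 ((451.4698486328125, -286.6925964355469), (11.841793060302734, 49.76139831542969), 73.86312866210938) [ 452.02660762 -286.86159028] [ 0.4522212  -0.28690045  0.1095931 ]
[ 0.36159227 -0.30940694  0.10108686]
```

The wrist view shows the bar at about (320,205), between the fingers. The fit is 11.8 x 49.8 mm, centred at (451.5, -286.7) mm, with yaw 73.9°. It agrees with the top view to 2 mm, so I'll use the mean and go down.

>>> move_arm(deltas=[60,13,0,1,1,0,0,60,13,0,1,0,0,0,60,13,0,0,0,0,0,60,13,0,0,0,0,0,60,13,0,0,0,0,0,60,13,0,0,0,0,0,60,12,0,0,0,0,0,60,10,0,0,0,0,0,60,0,0,0,0,0,0], force=60)

```text
t: 2.1
tcp_pos: [0.449, -0.2865, 0.0688]
tool_rot: [-0.564, -0.427, 0.565, -0.425]
force: [-0.3, 0.2, 0.6]
finger_gap: 0.699
```

>>> move_arm(deltas=[0,0,0,0,0,0,0,0,0,0,0,0,0,0,0,0,0,0,0,0,0,0,0,0,0,0,0,0,0,0,0,0,0,0,0,0,0,0,0,0,0,0], force=60)

```text
t: 2.7
tcp_pos: [0.45, -0.2873, 0.071]
tool_rot: [0.565, 0.425, -0.564, 0.426]
force: [0.0, 1.7, 6.3]
finger_gap: 0.132
```

```bash
python3 plan.py 450.5 -285.8 190 -106 6 0; python3 - <<'E'
from station import viewer; import cv2,pickle
s=viewer.snapshot("scene"); cv2.imwrite("pics/sc2.png",cv2.resize(s["image"][150:330,140:340,::-1],None,fx=3,fy=3))
E
```

```text
t 2.7 tcp [ 450.  -287.3   71. ] rotvec [ 0.05  0.02 -0.06]
[0, -20, 0, 0, 0, 0, 0, 0, -20, 0, 0, 0, 0, 0, 0, -20, 0, 0, 0, 0, 0, 0, -20, 0, -1, 0, 0, 0, 0, -20, 0, 0, 0, 0, 0, 0, -19, 0, -1, 0.1, 0, -0.1] end [ 450.5 -285.3  190. ]
```

View pics/sc2.png

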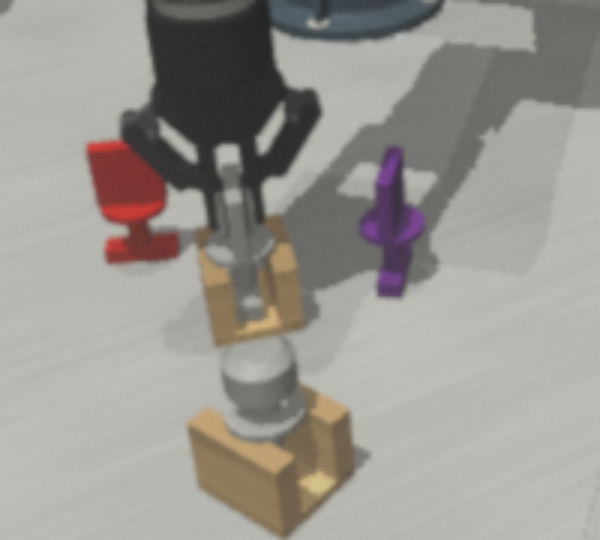

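>>> move_arm(deltas=[0,-10,0,0,0,0,0,0,-15,0,0,0,0,0,0,-15,0,0,0,0,0,0,-15,0,0,0,0,0,0,-15,0,0,0,0,0,0,-20,0,0,0,0,0,0,-20,0,0,0,0,0,0,-10,0,0,0,0,0], force=80)

```text
t: 3.55
tcp_pos: [0.45, -0.2876, 0.1919]
tool_rot: [0.565, 0.425, -0.564, 0.427]
force: [0.5, -1.4, -2.3]
finger_gap: 0.126
```

```bash
python3 - <<'E'
import numpy as np
H=np.array([592.2,139.5]);t=np.radians(100.3);ex=np.array([np.cos(t),np.sin(t)])
for d in(-90,-70,-2,0):print(d,H+d*ex)
E
python3 plan.py 608.3 51 190 10.3 16 0; python3 - <<'E'
from station import viewer; import cv2,pickle
s=viewer.snapshot("scene"); cv2.imwrite("pics/sc3.png",cv2.resize(s["image"][100:330,140:380,::-1],None,fx=2.5,fy=2.5))
s=viewer.snapshot("wrist"); cv2.imwrite("pics/w3.png",s["image"][:,:,::-1])
E
```

```text
-90 [608.29219936  50.95034659]
-70 [604.71615506  70.62804734]
-2 [592.55760443 137.53222992]
0 [592.2 139.5]
t 3.55 tcp [ 450.  -287.6  191.9] rotvec [-116.24    0.14    0.  ]
[0, 0, 4, -23, -7.3, 0, 0, 0, 0, 7, -22, -7.3, 0, 0, 0, 0, 9, -21, -7.3, 0, 0, 0, 0, 12, -20, -7.3, 0, 0, 0, 0, 14, -18, -7.3, 0, 0, 0, 0, 17, -16, -7.2, 0, 0, 0, 0, 19, -14, -7.3, 0, 0, 0, 0, 20, -12, -7.2, 0, 0, 0, 0, 22, -9, -7.3, 0, 0, 0, 0, 23, -6, -7.2, 0, 0, 0, 0, 23, -4, -7.3, 0, 0, 0, 0, 23, 0, -7.2, 0, 0, 0, 0, 23, 2, -7.3, 0, 0, 0, 1, 23, 5, -7.2, 0, 0, 0, 0, 22, 9, -7.3, 0, 0, 0, 1, 21, 11, -7.2, 0.1, 0.1] end [608.4  50.8 189.5]
```

View pics/sc3.png

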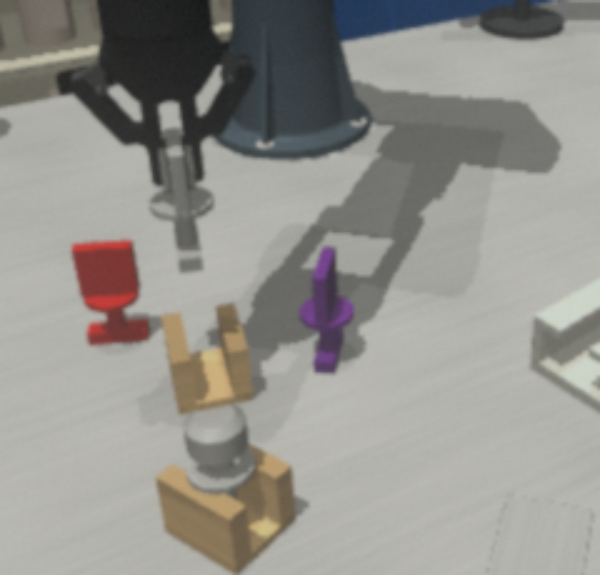

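View pics/w3.png

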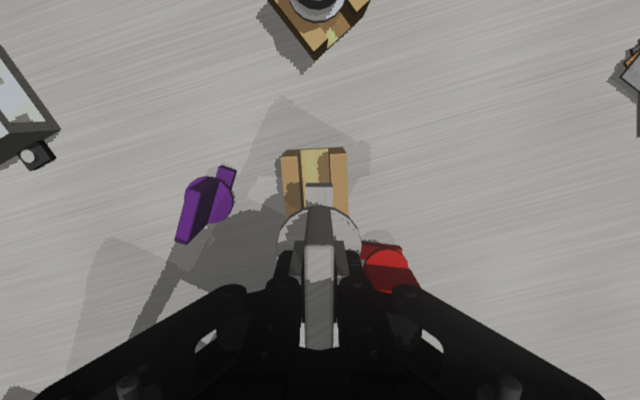

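The bolt is lifted and upright, clear of its stand, and the pin hasn't moved. Next I'll turn and carry it over the slot's open stretch.

>>> move_arm(deltas=[0,0,4,-23,-7.3,0,0,0,0,7,-22,-7.3,0,0,0,0,9,-21,-7.3,0,0,0,0,12,-20,-7.3,0,0,0,0,14,-18,-7.3,0,0,0,0,17,-16,-7.2,0,0,0,0,19,-14,-7.3,0,0,0,0,20,-12,-7.2,0,0,0,0,22,-9,-7.3,0,0,0,0,23,-6,-7.2,0,0])

```text
t: 4.65
tcp_pos: [0.549, -0.0753, 0.1888]
tool_rot: [0.201, 0.679, -0.201, 0.677]
force: [0.3, -0.8, -1.2]
finger_gap: 0.126
```

>>> move_arm(deltas=[0,0,23,-4,-7.3,0,0,0,0,23,0,-7.2,0,0,0,0,23,2,-7.3,0,0,0,0,23,5,-7.2,0,0,0,0,22,9,-7.3,0,0,0,0,21,11,-7.2,0,0,0,0,0,0,0,0,0,0,0,0,0,0,0,0])

```text
t: 5.45
tcp_pos: [0.6072, 0.0515, 0.1888]
tool_rot: [-0.063, 0.705, 0.063, 0.703]
force: [-0.5, 0.3, -2.2]
finger_gap: 0.129
```

```bash
python3 - <<'E'
from station import viewer; import cv2,pickle
d={n:viewer.snapshot(n) for n in("scene","top","wrist")}; pickle.dump(d,open("s4.pkl","wb"))
from h import *
crop(d["scene"],320,500,70,270,3,"pics/sc4.png")
crop(d["top"],120,370,60,260,3,"pics/t4.png"); cv2.imwrite("pics/w4.png",d["wrist"]["image"][:,:,::-1])
E
python3 plan.py 608.3 51 150 10.3 5 0
```

```text
t 5.6 tcp [607.4  50.4 189.6] rotvec [-0.13 -0.1  -0.01]
[0, 8, 0, 0, 0, 0, 0, 0, 8, 0, 0, 0, 0, 0, 0, 8, 0, 0, 0, 0, 0, 0, 8, 0, 1, -0.1, -0.1, 0, 0, 8, 0, 0, 0, 0, 0] end [608.3  50.5 149.6]
```

View pics/sc4.png

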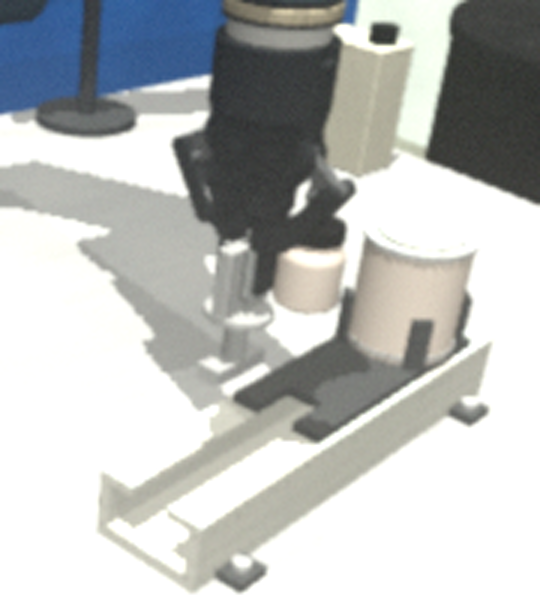

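View pics/t4.png

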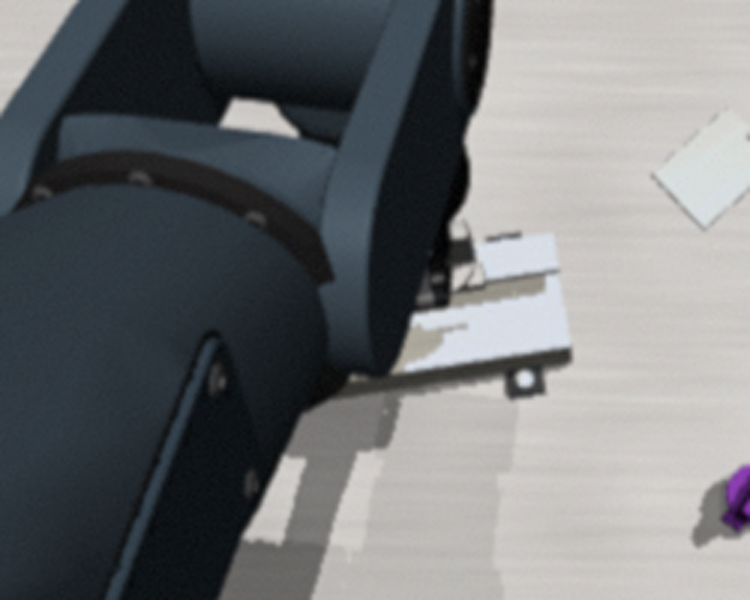

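View pics/w4.png

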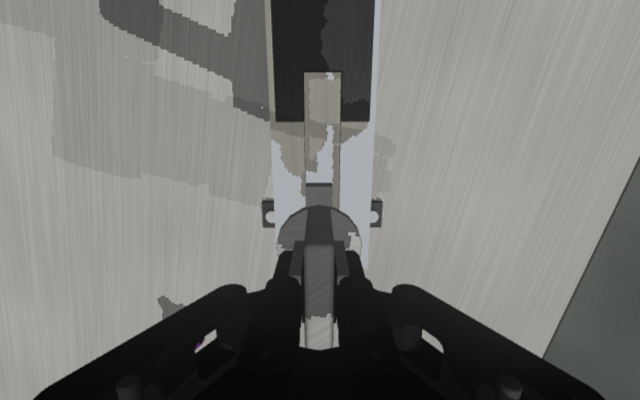

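```bash
python3 - <<'E'
import pickle; from h import *
s=pickle.load(open("s4.pkl","rb"))["wrist"]; C=cloud(s)
H=np.array([.5922,.1395]);t=np.radians(100.3);ex=np.array([np.cos(t),np.sin(t)]);ey=np.array([-ex[1],ex[0]])
L=np.stack([(C[...,:2]-H)@ex,(C[...,:2]-H)@ey,C[...,2]],-1)*1000
tcp=np.array([.6074,.0504]);print("tcp in home",(tcp-H)@ex*1e3,(tcp-H)@ey*1e3)
g=cv2.cvtColor(s["image"],cv2.COLOR_RGB2GRAY).astype(int)
for v in (90,110,135,150,185,190): print(v,"cols",[(u,g[v,u],int(L[v,u,2])) for u in range(298,346,3)])
print("col312", [(v,g[v,312],L[v,312].astype(int).tolist()) for v in range(64,82,2)])
def hp(u,v,z): p=onz(s,u,v,z)[:2]-H; return round(p@ex*1e3,1),round(p@ey*1e3,1)
# bar top
m=(L[...,2]>222)&(L[...,2]<236)&(abs(np.arange(640)-319)<40)[None]
print(m.sum(), np.median(L[m],0) if m.any() else 0, L[m].min(0),L[m].max(0))
# head top, flange
for v in (188,195,200,215,225,235,245,255,270,300,330,345): print(v,L[v,319].round(0).tolist(),end=' ')
for p in [(304,72),(340,72)]: print("inner",hp(*p,.066))
for p in [(276,121),(370,121)]: print("open/outer",hp(*p,.066))
E
```

```text
tcp in home -90.38195054964712 0.9762247902768065
90 cols [(298, np.int64(37), 65), (301, np.int64(37), 64), (304, np.int64(107), 10), (307, np.int64(118), 11), (310, np.int64(135), 11), (313, np.int64(140), 10), (316, np.int64(137), 10), (319, np.int64(140), 12), (322, np.int64(137), 11), (325, np.int64(135), 11), (328, np.int64(138), 11), (331, np.int64(137), 10), (334, np.int64(137), 11), (337, np.int64(138), 13), (340, np.int64(97), 12), (343, np.int64(59), 64)]
110 cols [(298, np.int64(40), 66), (301, np.int64(42), 65), (304, np.int64(76), 11), (307, np.int64(117), 12), (310, np.int64(137), 11), (313, np.int64(138), 10), (316, np.int64(137), 11), (319, np.int64(139), 11), (322, np.int64(136), 11), (325, np.int64(135), 10), (328, np.int64(136), 11), (331, np.int64(138), 11), (334, np.int64(136), 11), (337, np.int64(139), 13), (340, np.int64(83), 54), (343, np.int64(41), 65)]
135 cols [(298, np.int64(117), 57), (301, np.int64(113), 57), (304, np.int64(93), 54), (307, np.int64(120), 12), (310, np.int64(123), 11), (313, np.int64(116), 12), (316, np.int64(117), 12), (319, np.int64(11
[... 1708 characters left out ...]
.int64(120), [13, 8, 11]), (78, np.int64(119), [11, 8, 12]), (80, np.int64(140), [9, 8, 11])]
4414 [-85.36842003   1.37130507 227.8727825 ] [-115.11283538  -14.02174412  222.01025529] [-66.5158443   16.07987759 235.99227393]
188 [-67.0, 1.0, 141.0] 195 [-72.0, 1.0, 140.0] 200 [-75.0, 1.0, 141.0] 215 [-67.0, 1.0, 192.0] 225 [-67.0, 1.0, 207.0] 235 [-67.0, 1.0, 218.0] 245 [-67.0, 1.0, 227.0] 255 [-71.0, 1.0, 228.0] 270 [-77.0, 1.0, 228.0] 300 [-90.0, 1.0, 229.0] 330 [-105.0, 1.0, 228.0] 345 [-112.0, 1.0, 228.0] inner (np.float64(11.2), np.float64(13.4))
inner (np.float64(11.2), np.float64(-15.9))
open/outer (np.float64(-27.3), np.float64(37.8))
open/outer (np.float64(-27.3), np.float64(-42.1))
```

Wrist view: the slot edges are at columns 304 and 340, the head front is centred near 319 at row 187, and the fork's inner end is at row 72. The bolt sits about 2 mm off mid-slot, so I'll shift it tool z +2 and lower it.

>>> move_arm(deltas=[0,10,0,1,0,0,0,0,10,1,1,0,0,0,0,10,0,0,0,0,0,0,10,0,0,0,0,0,0,10,0,0,0,0,0,0,6,0,0,0,0,0,0,0,0,0,0,0,0])

```text
t: 6.3
tcp_pos: [0.6091, 0.0526, 0.1329]
tool_rot: [-0.063, 0.705, 0.063, 0.703]
force: [0.4, 0.1, -3.2]
finger_gap: 0.128
```

```bash
python3 - <<'E'
from station import viewer; import cv2
from h import *
s=viewer.snapshot("wrist");crop(s,200,440,50,250,3,"pics/w5.png")
s=viewer.snapshot("scene");crop(s,320,500,70,270,3,"pics/sc5.png")
E
```

```text
(no output)
```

View pics/sc5.png

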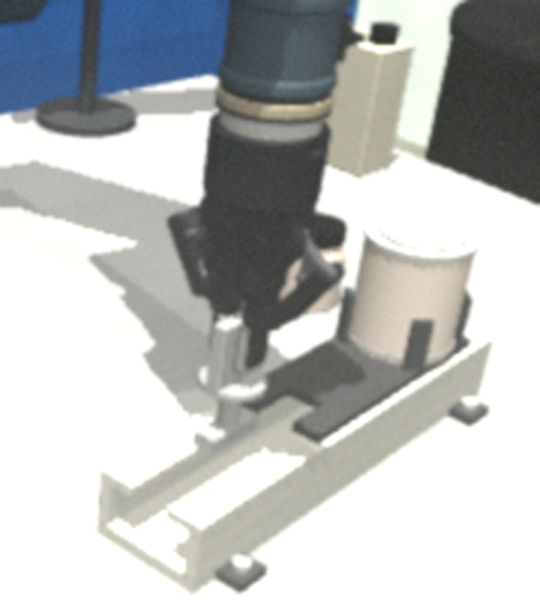

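View pics/w5.png

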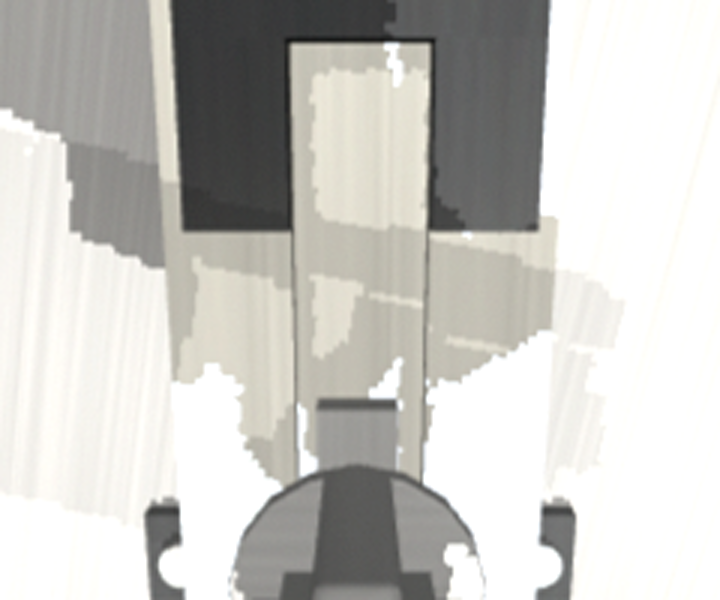

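The head is centred over the slot: 317–397 in the crop against slot edges at 298–425. I'll lower it in.

>>> move_arm(deltas=[0,6,0,0,0,0,0,0,6,0,0,0,0,0,0,6,0,0,0,0,0,0,6,0,0,0,0,0,0,6,0,0,0,0,0,0,6,0,0,0,0,0,0,6,0,0,0,0,0,0,0,0,0,0,0,0,0,0,0,0,0,0,0])

```text
t: 7.3
tcp_pos: [0.6099, 0.0525, 0.0921]
tool_rot: [-0.063, 0.704, 0.063, 0.704]
force: [-0.3, 0.1, -2.7]
finger_gap: 0.131
```

```bash
python3 - <<'E'
from station import viewer,manip; import cv2,pickle
from h import *
s=viewer.snapshot("wrist");crop(s,200,440,50,250,3,"pics/w6.png"); pickle.dump(s,open("w6.pkl","wb"))
x=viewer.snapshot("scene");crop(x,320,500,70,270,3,"pics/sc6.png")
C=cloud(s)
H=np.array([.5922,.1395]);t=np.radians(100.3);ex=np.array([np.cos(t),np.sin(t)]);ey=np.array([-ex[1],ex[0]])
L=np.stack([(C[...,:2]-H)@ex,(C[...,:2]-H)@ey,C[...,2]],-1)*1000
p=manip.sense();print(p["tcp_pos"],p["force"],(p["tcp_pos"][:2]-H)@ex,(p["tcp_pos"][:2]-H)@ey)
for v in (235,245,255,270,300,330): print(v,L[v,319].round(1).tolist())
E
python3 plan.py 592.2 139.5 90 10.3 10 0 1
```

```text
[0.61023141 0.05244977 0.09258218] [ 0.16903591  0.52460519 -1.72794085] -0.08887147091641931 -0.002176060203366921
235 [-65.8, -1.9, 120.3]
245 [-66.1, -1.9, 129.2]
255 [-69.4, -1.9, 131.0]
270 [-75.7, -1.9, 131.1]
300 [-89.3, -1.9, 130.8]
330 [-103.3, -1.9, 131.1]
t 7.4 tcp [610.2  52.4  92.6] rotvec [-0.05  0.04  0.01]
[0, 0.3, 8.9, -0.2, 0, 0, 0, 0, 0.3, 8.9, -0.2, 0, 0, 0, 0, 0.2, 8.9, -0.2, 0, 0, 0, 0, 0.3, 8.9, -0.2, 0, 0, 0, 0, 0.2, 8.9, -0.2, 0, 0, 0, 0, 0.3, 8.9, -0.3, 0, 0, 0, 0, 0.2, 8.9, -0.2, 0, 0, 0, 0, 0.3, 8.9, -0.3, 0, 0, 0, 0, 0.2, 8.8, -0.2, 0, 0, 0, 0, 0.3, 8.9, -0.3, 0, 0, 0] end [592.1 139.5  90. ]
```

View pics/sc6.png

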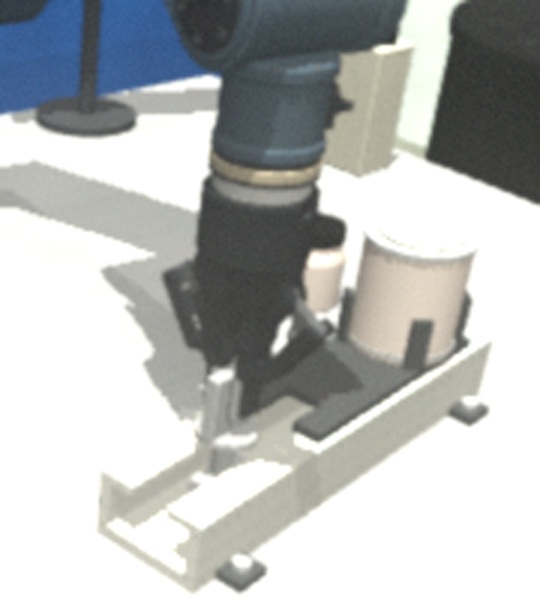

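View pics/w6.png

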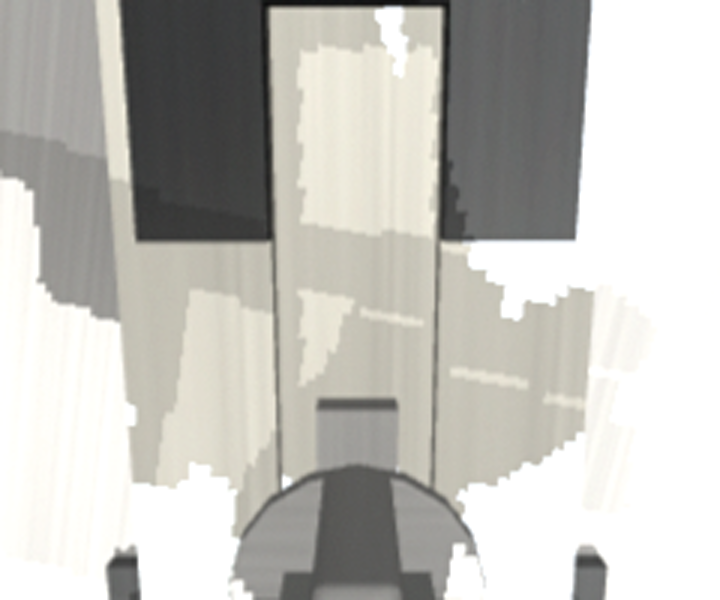

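The head is in the slot, still lengthwise and centred, with the bar about 40 mm above the fork top. I'll lower it 2 mm and slide it 90 mm.

>>> move_arm(deltas=[0,1,4,0,0,0,0,0,1,8,0,0,0,0,0,0,8,0,0,0,0,0,0,8,0,0,0,0,0,0,8,0,0,0,0,0,0,8,0,0,0,0,0,0,8,0,0,0,0,0,0,6,0,0,0,0,0,0,2,0,0,0,0,0,0,0,0,0,0,0])

```text
t: 8.4
tcp_pos: [0.5992, 0.1119, 0.0903]
tool_rot: [-0.063, 0.704, 0.063, 0.704]
force: [-0.5, -0.1, -3.1]
finger_gap: 0.13
```

```bash
cat > chk.py <<'E'
from station import viewer,manip; import cv2,pickle,sys
from h import *
k=sys.argv[1]
s=viewer.snapshot("wrist");crop(s,200,440,50,250,3,f"pics/w{k}.png")
x=viewer.snapshot("scene");crop(x,320,500,70,270,3,f"pics/sc{k}.png")
C=cloud(s)
H=np.array([.5922,.1395]);t=np.radians(100.3);ex=np.array([np.cos(t),np.sin(t)]);ey=np.array([-ex[1],ex[0]])
L=np.stack([(C[...,:2]-H)@ex,(C[...,:2]-H)@ey,C[...,2]],-1)*1000
p=manip.sense();print(p["t"],p["tcp_pos"],p["force"],(p["tcp_pos"][:2]-H)@ex,(p["tcp_pos"][:2]-H)@ey)
for v in (235,245,255,270,300,330): print(v,L[v,319].round(1).tolist())
E
python3 chk.py 7
```

```text
8.5 [0.59936747 0.1113455  0.09032567] [-0.38691942  0.07570869 -2.35805816] -0.028982351256404745 -0.0020178823106031855
235 [-5.6, -2.0, 118.2]
245 [-5.7, -2.0, 127.6]
255 [-9.5, -2.0, 128.3]
270 [-15.5, -2.0, 129.1]
300 [-29.2, -2.0, 128.6]
330 [-43.0, -2.0, 129.3]
```

View pics/sc7.png

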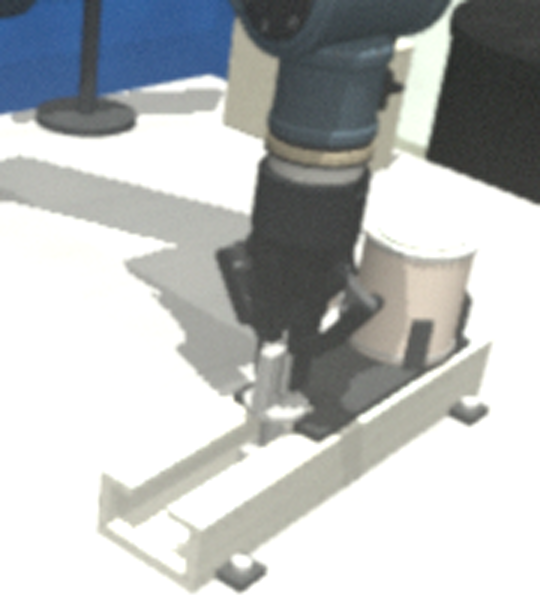

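View pics/w7.png

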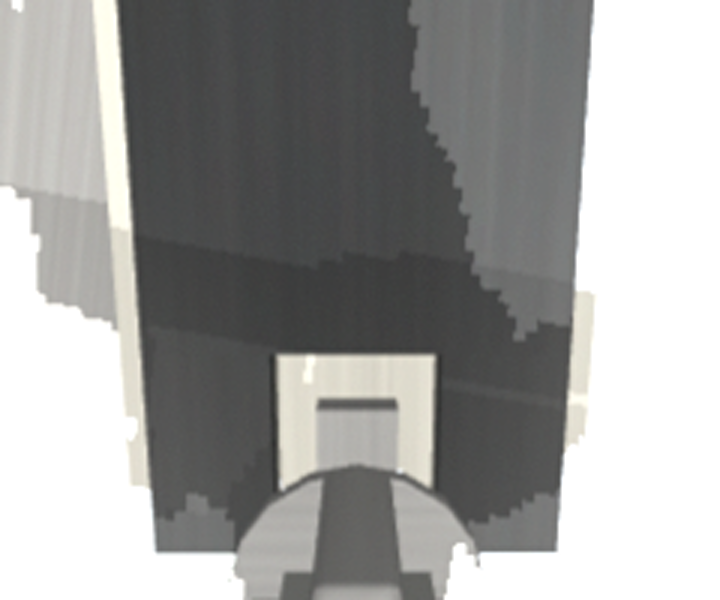

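It's entering the fork centred, bar centre at about x = -31 mm and 38 mm up. I'll slide it the remaining 31 mm.

>>> move_arm(deltas=[0,0,5,0,0,0,0,0,0,6,0,0,0,0,0,0,6,0,0,0,0,0,0,6,0,0,0,0,0,0,5,0,0,0,0,0,0,3,0,0,0,0,0,0,0,0,0,0,0,0,0,0,0,0,0,0,0,0,0,0,0,0])

```text
invalid input at $.deltas: expected a multiple of 7 numbers
```

```bash
python3 chk.py 8; python3 plan.py 592.2 139.5 90 100.3 12 0
```

```text
8.6 [0.59939185 0.11118653 0.0903268 ] [ 0.27496497  0.45988102 -1.74693191] -0.029143117316707465 -0.0020134448906281408
235 [-5.8, -2.1, 119.2]
245 [-6.9, -2.1, 126.2]
255 [-9.6, -2.1, 129.3]
270 [-16.0, -2.1, 129.2]
300 [-29.5, -2.1, 128.9]
330 [-43.0, -2.1, 129.9]
t 8.6 tcp [599.4 111.2  90.3] rotvec [-9.007e+01 -0.000e+00  1.000e-02]
[0, 0, 2, 0, -7.5, 0, 0, 0, 0, 2, 0, -7.5, 0, 0, 0, 0, 2, 0, -7.5, 0, 0, 0, 0, 2, 1, -7.5, 0, 0, 0, 0, 2, 1, -7.5, 0, 0, 0, 0, 2, 1, -7.5, 0, 0, 0, 0, 2, 2, -7.5, 0, 0, 0, 0, 2, 2, -7.5, 0, 0, 0, 0, 1, 2, -7.5, 0, 0, 0, 0, 1, 3, -7.5, 0, 0, 0, 0, 1, 3, -7.5, 0, 0, 0, 0, 1, 2, -7.6, 0, 0] end [592.2 139.2  90.3]
```

View pics/w8.png

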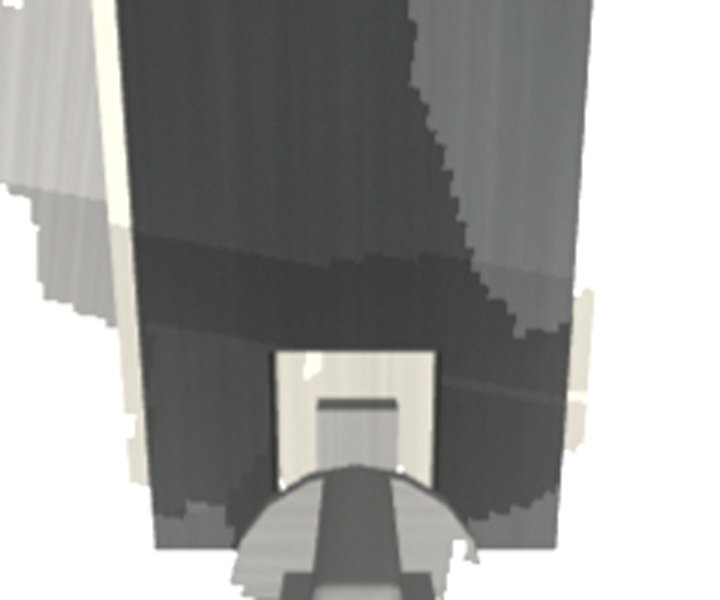

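View pics/sc8.png

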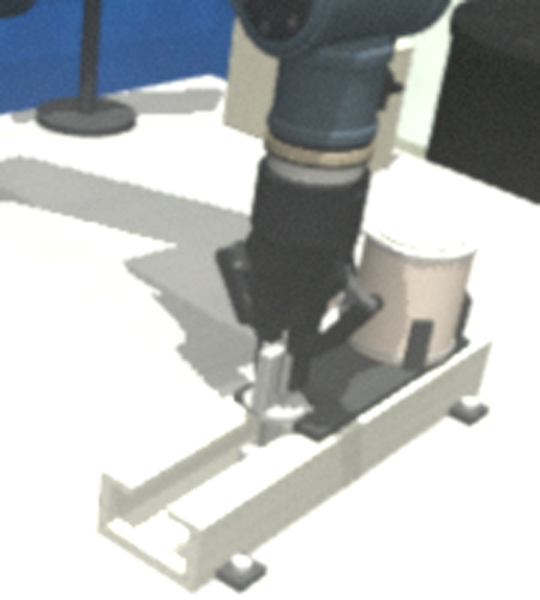

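The call was refused because the list had the wrong length, and nothing moved. I'll send it again.

>>> move_arm(deltas=[0,0,5,0,0,0,0,0,0,6,0,0,0,0,0,0,6,0,0,0,0,0,0,6,0,0,0,0,0,0,5,0,0,0,0,0,0,3,0,0,0,0,0,0,0,0,0,0,0,0,0,0,0,0,0,0])

```text
t: 9.4
tcp_pos: [0.5937, 0.1421, 0.0903]
tool_rot: [-0.063, 0.704, 0.063, 0.704]
force: [-0.3, 0.1, -2.0]
finger_gap: 0.131
```

```bash
python3 chk.py 9; python3 - <<'E'
from station import manip
s=manip.sense();import numpy as np;print(np.degrees(s["q"]).round(1))
E
```

```text
9.5 [0.59379226 0.14184467 0.09031274] [-0.69939901  0.26835837 -2.98118675] 0.0020221860004557245 -0.001985830285146437
235 [24.9, -2.0, 117.8]
245 [25.2, -2.0, 128.0]
255 [21.5, -2.0, 129.0]
270 [14.9, -2.0, 128.6]
300 [1.6, -2.0, 128.8]
330 [-13.0, -2.1, 128.4]
[ 3.  39.6 90.6 -0.  49.8 -7.3]
```

View pics/w9.png

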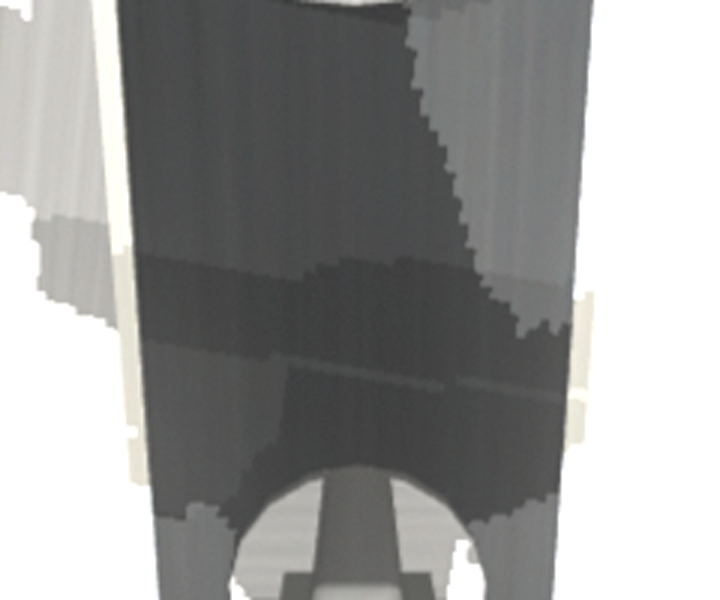

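View pics/sc9.png

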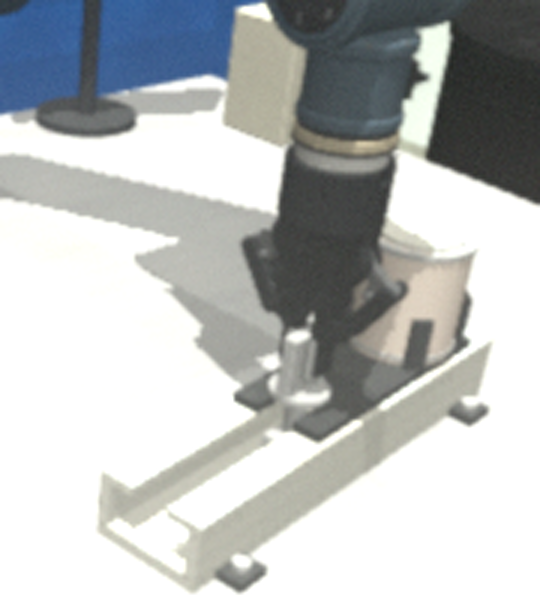

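The bolt is at home (x about 0, y about -2 mm, 38 mm up), lengthwise and upright. Next is the quarter turn, 10 rows of +8.2° then +8° about tool x.

>>> move_arm(deltas=[0,0,-1,0,8.2,0,0,0,0,0,0,8.2,0,0,0,0,0,0,8.2,0,0,0,0,0,0,8.2,0,0,0,0,0,0,8.2,0,0,0,0,0,0,8.2,0,0,0,0,0,0,8.2,0,0,0,0,0,0,8.2,0,0,0,0,0,0,8.2,0,0,0,0,0,0,8.2,0,0])

```text
t: 10.5
tcp_pos: [0.594, 0.1407, 0.0903]
tool_rot: [0.416, 0.572, -0.416, 0.572]
force: [0.1, 0.0, -2.2]
finger_gap: 0.126
```

>>> move_arm(deltas=[0,0,0,0,8,0,0,0,0,0,0,0,0,0,0,0,0,0,0,0,0])

```text
t: 10.8
tcp_pos: [0.594, 0.1408, 0.0903]
tool_rot: [0.453, 0.543, -0.453, 0.543]
force: [-0.5, -0.1, -1.1]
finger_gap: 0.129
```

```bash
python3 chk.py 10; python3 plan.py 592.4 138.5 84 -79.7 4 0 1
```

```text
10.9 [0.59392945 0.14094242 0.09028962] [-0.16464015  0.42815276 -3.13742324] 0.00110994833557859 -0.0019594882090474513
235 [-0.7, -26.2, 118.4]
245 [-0.6, -26.5, 128.7]
255 [-0.7, -22.4, 128.5]
270 [-0.7, -16.1, 128.8]
300 [-0.7, -3.0, 129.2]
330 [-0.8, 11.4, 129.0]
t 10.9 tcp [593.9 140.9  90.3] rotvec [0.06 0.   0.  ]
[0, 1.6, -0.5, 0.5, 0, 0, 0, 0, 1.6, -0.5, 0.5, 0, 0, 0, 0, 1.5, -0.5, 0.6, 0, 0, 0, 0, 1.6, -0.4, 0.5, 0.1, 0, 0] end [592.4 138.5  84. ]
```

View pics/w10.png

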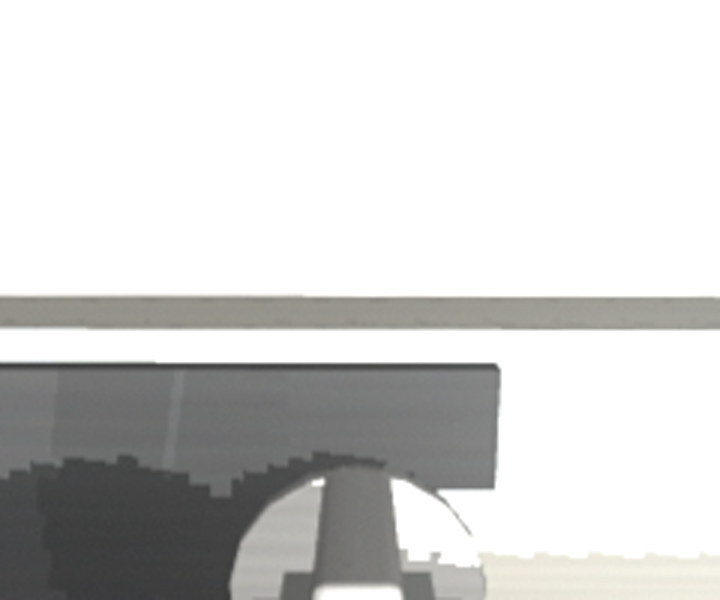

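View pics/sc10.png

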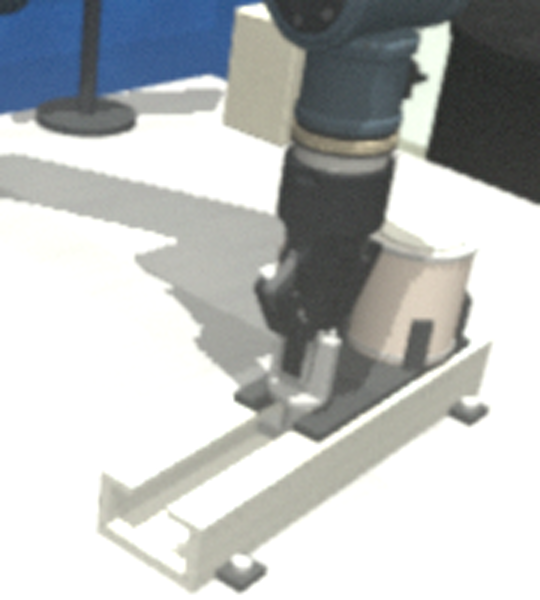

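The turn is done: bar square across the slot, centre at about x = -0.7, y = -1 mm. I'll lower it to seat.

>>> move_arm(deltas=[0,2,0,0,0,0,0,0,2,0,0,0,0,0,0,1,0,0,0,0,0,0,1,0,0,0,0,0,0,1,0,0,0,0,0,0,0,0,0,0,0,0])

```text
t: 11.5
tcp_pos: [0.5939, 0.1411, 0.0832]
tool_rot: [0.453, 0.543, -0.453, 0.543]
force: [-0.6, 0.2, -1.8]
finger_gap: 0.128
```

```bash
python3 chk.py 11
```

```text
11.6 [0.5939272  0.14105529 0.08332307] [-0.20850446 -0.5967854  -2.61063551] 0.0012213946439061291 -0.0019774587296326755
235 [-0.5, -26.1, 111.0]
245 [-0.5, -26.1, 120.6]
255 [-0.5, -22.8, 122.4]
270 [-0.5, -15.9, 121.4]
300 [-0.5, -2.7, 121.6]
330 [-0.5, 11.8, 121.4]
```

>>> move_arm(deltas=[0,0.5,0,0,0,0,0,0,0.5,0,0,0,0,0,0,0,0,0,0,0,0])

```text
t: 11.9
tcp_pos: [0.594, 0.1411, 0.0831]
tool_rot: [0.453, 0.543, -0.453, 0.543]
force: [-2.0, -0.9, 4.4]
finger_gap: 0.128
```

Contact: the force rose to +4 N, so it is seated. I'll open the fingers.

>>> move_arm(deltas=[20,0,0,0,0,0,0,30,0,0,0,0,0,0,40,0,0,0,0,0,0,50,0,0,0,0,0,0,50,0,0,0,0,0,0,50,0,0,0,0,0,0])

```text
t: 12.5
tcp_pos: [0.5939, 0.1411, 0.0822]
tool_rot: [0.453, 0.543, -0.453, 0.543]
force: [-1.1, -0.9, -0.2]
finger_gap: 0.587
```

>>> move_arm(deltas=[50,-8,0,0,0,0,0,50,-15,0,0,0,0,0,50,-20,0,0,0,0,0,50,-25,0,0,0,0,0,50,-30,0,0,0,0,0,50,-20,0,0,0,0,0,50,0,0,0,0,0,0])

```text
t: 13.2
tcp_pos: [0.5965, 0.1413, 0.2052]
tool_rot: [0.456, 0.54, -0.451, 0.545]
force: [0.4, -0.2, 0.1]
finger_gap: 0.585
```

```bash
python3 - <<'E'
from station import viewer,manip; import cv2
from h import *
d={n:viewer.snapshot(n) for n in("scene","wrist")}
s=d["wrist"];cv2.imwrite("pics/w12.png",s["image"][:,:,::-1]);crop(d["scene"],320,500,70,270,3,"pics/sc12.png")
cv2.imwrite("pics/scfull12.png",d["scene"]["image"][:,:,::-1])
C=cloud(s);H=np.array([592.2,139.5]);t=np.radians(100.3);ex=np.array([np.cos(t),np.sin(t)]);ey=np.array([-ex[1],ex[0]])
V,U=np.mgrid[:400,:640]
m=(C[...,2]>.117)&(C[...,2]<.127)&(U>250)&(U<390)
n,l,st,_=cv2.connectedComponentsWithStats(m.astype(np.uint8)); m=l==1+np.argmax(st[1:,4])
P=np.array([onz(s,u,v,.122)[:2] for v,u in np.argwhere(m)])*1000
r=cv2.minAreaRect(P.astype(np.float32));c=np.array(r[0])-H;print(len(P),r,"home",c@ex,c@ey,"top z",np.median(C[m][:,2]))
E
```

```text
928 ((594.7015991210938, 139.46041870117188), (49.09483337402344, 11.591764450073242), 9.936781883239746) home -0.48623491188363593 -2.454208722244143 top z 0.12156853103957271
```

View pics/w12.png

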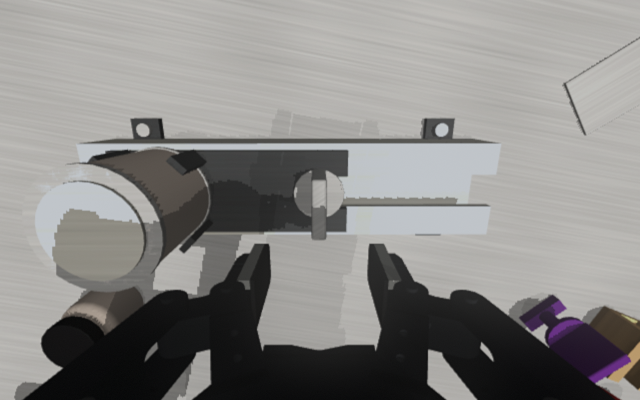

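View pics/scfull12.png

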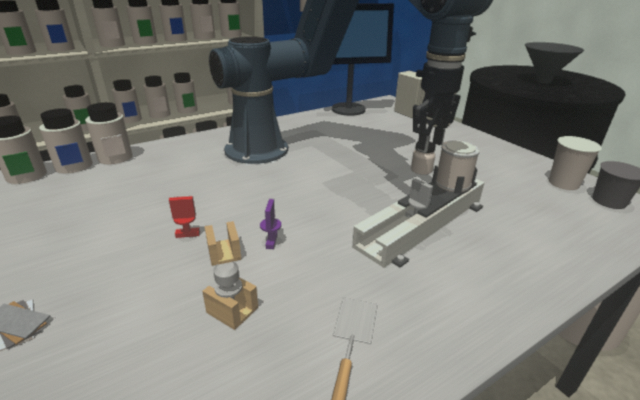

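The wrist view shows the bar at (319,205), square across the fork, with the flange flat and the fingers clear. In the scene view the pin is still in its stand at (228,280).

```bash
python3 -c "
from station import job,manip
print(manip.sense()['force']);print(job.sign_off())"
```

```text
[ 0.16798483  0.14029613 -0.49086145]
the job is handed in; nothing more can be done
None
```

The T-bolt is seated and locked in the cradle's fork, and I handed the job in at about 13 s of the 48 s allowed. I lifted it from its stand, lowered its head lengthwise into the open slot, slid it into the fork, gave it a quarter turn, set it down and let go.

The last wrist-camera check, with the arm clear above, showed:
- **Position:** bar centre about 0.5 mm short of its place along the slot and 2.5 mm off across it. The limit is 15 mm each way.
- **Seating:** bar centre about 30.6 mm above the fork top (31 expected).
- **Angle:** bar square across the slot within about 0.5°.
- **Uprightness:** not measured at the end; by eye the flange lay flat.
- **Pin:** still in its stand in the scene view, judged by eye.

My checks disagreed slightly. The top and wrist cameras differed by about 2 mm on the bolt's position and 1–2 mm on the slot centre, so I used values in between. One move call was refused for a wrong-length list; nothing moved, and I sent it again.

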